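# Switch the grinding-ball sorter to its other tray

### The arm

A 7-joint arm with a two-finger parallel gripper is mounted at the origin on the work surface. World frame = base frame: x ahead of the robot, y to its left, z up, the work surface at z = 0. Lengths are in m, angles in rad, forces in N, time in s.
With the tool pointing down it reaches from about 0.425 to 0.925 m from the base axis. Payload 6.8 kg.
Tool frame: the origin (TCP) lies on the mounting face of the last link; the fingertips stand 173 mm ahead of it and the grasp point (between the pads) lies 155 mm ahead of it (grip_point_offset is the distance from the TCP to the grasp point, in m); x points along the fingers, z is the direction in which the jaws open and shut, and the axes are right-handed (so a half turn about x gives the same grasp; the last joint's range is limited). The gripper opens to 85 mm and grips with 20 to 120 N. Pads are 22 mm wide; open, the fingers measure 114 mm over their backs; the gripper's body (76 mm by 85 mm) begins 54 mm behind the grasp point. The pads swing forward as they close: fully open they stand 13 mm farther back than shut.
Start: joints at [1.204, 0.477, 0.022, 1.555, -0.011, 1.109, -0.083], TCP at [0.173, -0.653, 0.405] pointing down, gripper open.
Joint ranges: [-2.96, 2.96], [-0.34, 2.1], [-1.41, 1.46], [0.24, 2.44], [-1.37, 4.51], [0.17, 1.92], [-2.96, 2.96]. Speed limits (rad/s): [2.39, 2.39, 3.14, 3.14, 3.14, 3.14, 3.14].

### API

Orientations are given as a rotation vector (axis times angle).
In Python, from bench import * gives the robot as it stands. The module is installed in compiled form; this text tells all that it offers.
- The arm moves only by the tool servo_tool, never from a script. Its argument "motion" is a list of rows, each a list of 5 numbers: the shift along the tool's x, y, z in m, then the turn about the tool's x in degrees, then the gripper command: -1 is fully open, 1 is shut, values between are in proportion. In form: [[dx, dy, dz, turn, fingers], ...]. A call has 1 to 8 rows; each row is the pose to reach, as a shift and turn from the pose measured when the call began, along the tool's axes at that moment; what a row does not reach only later rows make up. A row lasts 1/10 s, in which the tool goes at most 50 mm and 8.59 degrees, less where a joint would pass 70% of its speed; a pose out of reach is approached as far as the arm can. A call with a gripper value outside its range is refused whole. The fingers move at their own pace and stop on an object; "force" is the grip in N (left out, the last holds). Time passes only in rows, so rows that repeat a pose let the fingers close. It gives the time, the measured TCP pose, the force and the opening at its end, in the units of the state.
- get_obs(): the state, without advancing time (a new reading comes with each control period).
- grab_frame(name): name is "scene" or "side" or "wrist"; returns the picture (420x560x3 uint8, red, green, blue); there is no depth.
- camera_params(name): a dict with "mtx" (3x3 intrinsics, pixels), "world_to_cam" (4x4, takes a point from world to camera coordinates); the wrist camera has in their place "T_tool_cam" (4x4, takes a point from camera to tool coordinates, whose origin is the TCP and whose axes are the tool frame's). Camera axes: x right, y down, z forward; pixel columns grow to the right and rows downward; lengths in m; the calibration is good to about 2 mm. A picture is of the moment at which its call begins: read the wrist's pose just before it. camera_params takes no time and is no camera call.
- hand_in(): hands the job in, once; it reports no verdict.
The state is a dict: "clock": time; "joints": joint angles; "qvel": joint speeds; "tau": joint torques, N m; "tcp_pos": TCP position; "orientation": TCP orientation; "contact_force": force on the tool from outside, world axes, zero at the start; "moment": the same for the moment, N m; "grip_width": finger opening in m.
Only numpy, scipy, OpenCV 4.12 (cv2) and the standard library are available. Lean on these libraries where they do the work, as an engineer would, in place of code of your own. Each camera call takes 0.05 s, during which the arm holds its last target. There are 200 camera calls.

### The job

The left-hand tray of the ball sorter has its batch (left and right as the robot sees them). With a fingertip, press down the raised right-hand end of the seesaw gate until it has rocked fully over to the right, and then push the stop's post from its right side fully to the left, so that the four waiting balls roll down the right-hand chute into the right-hand tray. Do not touch the balls, do not pinch the post, leave the bottles and the beaker where they are, and finish clear once the balls lie still.

Things in the scene. Friction and masses are not known exactly. Their poses are not given: they have to be found in the camera images.
- sorter: Ball sorter fixed to the bench: white base plate, inlet channel, seesaw gate, a steel chute and a white tray at each side. Origin on the bench under the gate's pivot; own axes x away from the robot, y left, z up (yawed up to 0.3 rad). Base plate x -120..180, y +-100, 8 mm thick. Chutes at |y| 70..145, below 95 mm. Trays at |y| 142..258, x +-58, rims 42 to 71 mm high.
- lip (a point): Middle of the floor edge at the low end of the aluminium inlet channel, 133 mm above the bench. The channel is open above and runs from here 150 mm along the sorter's x, rising to 156 mm; 27 mm wide inside, 35 over its walls, which are 30 mm high (tops 163 at the lip, 186 at the far end). The balls wait in it and drop from this edge onto the gate; they lie still about 3 s after release.
- gate (a joint): Seesaw gate: 160 mm long aluminium trough along the sorter's y, pivoted in its middle about the sorter's x axis, 105 mm up; front wall 46 mm high. Value in rad: -0.22 = left end fully down (the start), 0 = level, +0.22 = right end fully down, balls run right. Top-heavy: past the middle it tips over by itself and rests on its stop. About 1 N on a pad moves it.
- weight (a point): Centre of the gate's 32 mm steel disc (16 mm thick along x), on an upright arm in front of the trough, 62 mm above the pivot; it makes the gate top-heavy and leans to the side that is down.
- right_pad (a point): Where to press: top of the steel press pad at the right-hand (-y) end of the gate; turns with it. The pad is 36 mm along y, 4 mm thick, and juts 59 mm from the trough's front wall towards the robot (sorter x -77..-18); this point is 62 mm from the pivot line. Raised at the start (about 118 mm above the bench); it goes down about 27 mm as the gate rocks over.
- left_pad (a point): The same point on the like pad at the left-hand (+y) end, which is down at the start.
- stop (a joint): Stop: a steel blade standing across the inlet channel 45 mm beyond the pivot (sorter x), holding back the balls, with a black upright post on top. It slides along the sorter's y; value in m: 0 to 0.004 = shut, 0.045 = pushed fully to the left, channel open. Stays where it is left; slides with about 1 N.
- post_top (a point): Middle of the top of the stop's post, about 220 mm above the bench. The post is 16 mm in x, 16 in y and 48 mm tall; its foot is 172 mm above the bench, just above the channel walls there (tops 167 to 170). Moves with the stop. Push it on its right-hand (-y) face; pressing both its halves at once counts as pinching.
- right_tray (a point): Middle of the inner floor of the right-hand tray, empty at the start; 110 by 110 mm inside, floor 6 mm above the bench.
- left_tray (a point): Middle of the inner floor of the left-hand tray, the same size; it holds three balls already.
- ball1_center (a point): Centre of steel ball 1 of the four (24 mm, 57 g) that wait in the inlet channel behind the stop; ball 1 is next to the stop, each next one farther from the robot.
- ball2_center (a point): Centre of steel ball 2 of the four (24 mm, 57 g) that wait in the inlet channel behind the stop; ball 1 is next to the stop, each next one farther from the robot.
- ball3_center (a point): Centre of steel ball 3 of the four (24 mm, 57 g) that wait in the inlet channel behind the stop; ball 1 is next to the stop, each next one farther from the robot.
- ball4_center (a point): Centre of steel ball 4 of the four (24 mm, 57 g) that wait in the inlet channel behind the stop; ball 1 is next to the stop, each next one farther from the robot.
- batch1_center (a point): Centre of one of the three like balls lying in the left-hand tray.
- batch2_center (a point): Centre of one of the three like balls lying in the left-hand tray.
- batch3_center (a point): Centre of one of the three like balls lying in the left-hand tray.
- amber_bottle: Loose amber glass bottle, 66 mm wide, 140 mm tall, standing beyond the left-hand tray; origin under its middle.
- wash_bottle: Loose white plastic bottle with a blue cap, 60 mm wide, 150 mm tall, standing beyond the right-hand tray; origin under its middle.
- beaker: Loose glass beaker, 60 mm wide, 70 mm tall, standing on the robot's side of the left-hand tray; origin under its middle.

How it is judged:
On the way, in this order (a step that is already met when the one before it is completed fails the run):
1. the gate is rocked over to the right while the stop is still shut (value of joint gate above 0.17 rad and value of joint stop below 0.01 m), for 0.2 s.
2. the stop is pushed open to the left (value of joint stop above 0.036 m), for 0.1 s.
At the end, for the whole second after the job is handed in: The gate rests tipped to the right (joint above 0.17 rad), the stop is open (joint above 36 mm), the centres of all four waiting balls lie within the right-hand tray's walls, below 45 mm, slower than 0.05 m/s, and the three batch balls are still in the left-hand tray (value of joint gate above 0.17 rad and value of joint stop above 0.036 m and x of ball1_center in the frame of sorter between -0.055 and 0.055 m and y of ball1_center in the frame of sorter between -0.255 and -0.145 m and z of each of ball1_center, ball2_center, ball3_center, ball4_center, batch1_center, batch2_center, batch3_center in the frame of sorter below 0.045 m and x of ball2_center in the frame of sorter between -0.055 and 0.055 m and y of ball2_center in the frame of sorter between -0.255 and -0.145 m and x of ball3_center in the frame of sorter between -0.055 and 0.055 m and y of ball3_center in the frame of sorter between -0.255 and -0.145 m and x of ball4_center in the frame of sorter between -0.055 and 0.055 m and y of ball4_center in the frame of sorter between -0.255 and -0.145 m and x of batch1_center in the frame of sorter between -0.055 and 0.055 m and y of batch1_center in the frame of sorter between 0.145 and 0.255 m and x of batch2_center in the frame of sorter between -0.055 and 0.055 m and y of batch2_center in the frame of sorter between 0.145 and 0.255 m and x of batch3_center in the frame of sorter between -0.055 and 0.055 m and y of batch3_center in the frame of sorter between 0.145 and 0.255 m and linear speed of each of ball1, ball2, ball3, ball4 below 0.05 m/s); the robot touches nothing.
It fails at once if the robot touches a ball (contact force between any of ball1, ball2, ball3, ball4, batch1, batch2, batch3 and the fingers above 0.3 N or contact force between any of ball1, ball2, ball3, ball4, batch1, batch2, batch3 and the arm above 0.3 N).
It fails at once if a waiting ball runs to the left (y of any of ball1_center, ball2_center, ball3_center, ball4_center in the frame of sorter above 0.06 m).
It fails at once if the stop's post is pinched (its right and left halves both pressed by the fingers at once) (contact force between the fingers and stop_c1 above 1.5 N and contact force between the fingers and stop_c2 above 1.5 N).
It fails at once if a bottle or the beaker is moved more than 20 mm or tipped (distance of any of amber_bottle, wash_bottle, beaker from where it was at the start of the episode above 0.02 m or angle between any of amber_bottle, wash_bottle, beaker's own z axis and vertical above 0.3 rad).
It also fails if it takes over 42 s, if anything falls off the work surface, if the arm or the gripper's body presses on something with over 40 N, if the wrist force passes 120 N, or if a joint passes its speed limit or range.

## Working session

There is one attempt and no reset: what is moved stays moved. The work goes in short steps, Python scripts to look and compute and a tool call to move; the robot and the scene stay as the last step left them, time stands still between calls to the robot, and variables do not carry over. Pictures are saved under pics/ and viewed, about 8 in all and at most 12, crops included, and the job is handed in when it is done.

Besides the shell and the picture viewer there is one more tool, called as name(argument=value, ...) on one line, values as JSON. servo_tool: Moves the arm, as the interface text tells. Its arguments: {"type":"object","properties":{"motion":{"type":"array","items":{"type":"array","items":{"type":"number"}}},"force":{"type":"number"}},"required":["motion"]}

```bash
mkdir -p pics
python3 - <<'E'
from bench import *
import cv2,numpy as np
o=get_obs();print(o)
for n in("scene","side","wrist"):
    f=grab_frame(n);cv2.imwrite(f"pics/{n}0.png",f[:,:,::-1])
    p=camera_params(n);print(n,{k:np.round(v,4).tolist() for k,v in p.items()})
E
```

```text
{'clock': 0.0, 'joints': array([ 1.20393996,  0.47783093,  0.02233863,  1.5564517 , -0.01151144,
        1.10931753, -0.08308837]), 'qvel': array([ 1.71367721e-03, -1.02927595e-03, -3.42507053e-04, -6.62748961e-04,
        1.71418654e-03, -6.72431153e-07, -1.34150867e-04]), 'tau': array([ 4.98897589e-04, -5.96445322e+01,  1.60808779e+00, -2.81204438e+01,
        1.24809542e-02,  9.42626910e-03,  3.84603309e-07]), 'tcp_pos': array([ 0.17265802, -0.65225918,  0.40370463]), 'orientation': array([ 1.0175769 ,  1.32218035, -1.01584277]), 'contact_force': array([-0.17119631, -0.51325958, -0.14617068]), 'moment': array([-0.00195086, -0.01540607,  0.00259882]), 'grip_width': 0.08566794924162714}
scene {'mtx': [[394.6364, 0.0, 277.6068], [0.0, 394.6364, 210.6572], [0.0, 0.0, 1.0]], 'world_to_cam': [[0.493, 0.8699, 0.0105, -0.3083], [0.751, -0.4195, -0.5098, -0.3364], [-0.4391, 0.2592, -0.8602, 1.0927], [0.0, 0.0, 0.0, 1.0]]}
side {'mtx': [[432.6606, 0.0, 281.9005], [0.0, 432.6606, 213.1538], [0.0, 0.0, 1.0]], 'world_to_cam': [[0.9809, -0.1939, 0.0141, -0.5492], [-0.0869, -0.5022, -0.8604, 0.189], [0.1739, 0.8428, -0.5094, 0.7754], [0.0, 0.0, 0.0, 1.0]]}
wrist {'mtx': [[300.1579, 0.0, 280.769], [0.0, 300.1579, 211.8944], [0.0, 0.0, 1.0]], 'T_tool_cam': [[-0.0005, -0.2941, 0.9558, 0.0308], [-0.0003, -0.9558, -0.2941, 0.0753], [1.0, -0.0005, 0.0004, 0.0], [0.0, 0.0, 0.0, 1.0]]}
```

View pics/scene0.png

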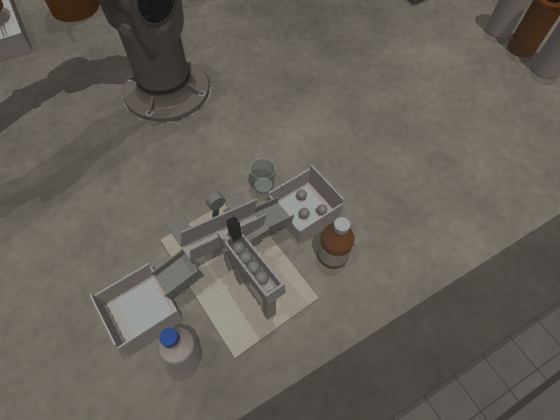

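View pics/side0.png

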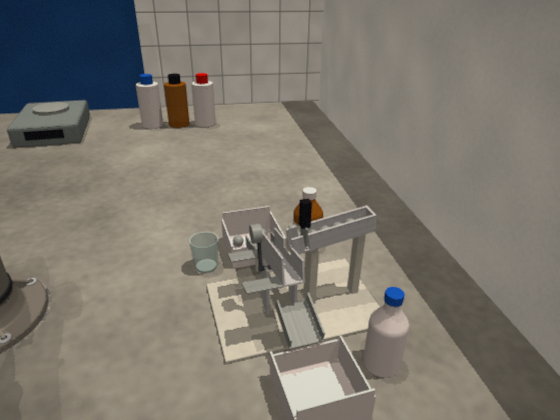

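The scene view shows the post near (234,228), the right tray near (138,305) and the left tray near (307,205). In the side view the post is near (305,212) and the right pad near (258,286). I'll take an enlarged view of both to read exact pixels.

Run:
```python
import cv2,numpy as np
a=cv2.imread("pics/scene0.png")[180:330,150:300];b=cv2.imread("pics/side0.png")[190:340,220:370]
def up(i,x0,y0,s):
    i=cv2.resize(i,None,fx=s,fy=s,interpolation=cv2.INTER_CUBIC);i=cv2.convertScaleAbs(i,alpha=1.5)
    for k in range(0,150,25):
        cv2.putText(i,str(x0+k),(int(k*s),10),0,.35,(0,255,255));cv2.putText(i,str(y0+k),(0,int(k*s)+4),0,.35,(0,255,0))
        cv2.line(i,(int(k*s),12),(int(k*s),18),(0,255,255));
    return i
cv2.imwrite("pics/c1.png",np.hstack([up(a,150,180,2.66),up(b,220,190,2.66)]))
for n in("scene","side"):
    i=cv2.imread(f"pics/{n}0.png");m=(i.max(2)<28).astype(np.uint8)
    c,l,s,ce=cv2.connectedComponentsWithStats(m)
    for k in range(1,c):
        if 20<s[k][4] and 150<ce[k][0]<400 and 150<ce[k][1]<330: print(n,s[k],ce[k])
```

```text
side [299 199  12  29 292] [304.71232877 213.3630137 ]
```

View pics/c1.png

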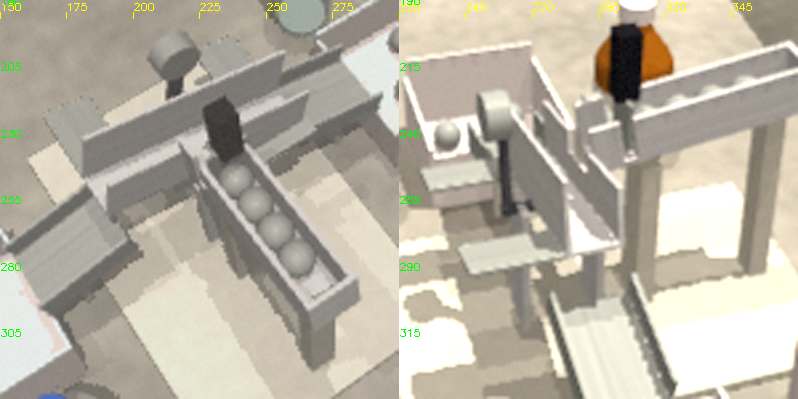

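The enlarged crops show these positions (scene / side):
- post top (232,221) / (305.5,200.5)
- right pad centre (178,226) / (262,285)
- left pad (234,200) / (242,256)
- weight (215,201) / (256.5,234)
- balls 1–4 in the scene view, (239,248) to (262,277)

Next I'll triangulate them.

```bash
cat > h.py <<'E'
from bench import *
import cv2,numpy as np
from scipy.spatial.transform import Rotation as R
def P(n):
    p=camera_params(n);return np.array(p["mtx"]),np.array(p["world_to_cam"])
def ray(n,uv,z):
    K,T=P(n);d=T[:3,:3].T@np.linalg.solve(K,[*uv,1]);c=-T[:3,:3].T@T[:3,3];return c+d*(z-c[2])/d[2]
def tri(a,b):
    K,T=P("scene");k,t=P("side");x=cv2.triangulatePoints(K@T[:3],k@t[:3],np.float64(a),np.float64(b))[:,0];return x[:3]/x[3]
def pix(n,X):
    K,T=P(n);p=K@(T[:3,:3]@X+T[:3,3]);return p[:2]/p[2]
E
python3 - <<'E'
from h import *
np.set_printoptions(precision=4,suppress=True)
for n,a,b in[("post",(232,220.6),(305.5,200.5)),("rpad",(178.2,226.2),(262.1,285.1)),("lpad",(234,200),(242.2,256.2)),("weight",(215.4,201),(256.5,233.6))]:
    x=tri(a,b);print(n,x,pix("scene",x)-a,pix("side",x)-b)
print("post z220",ray("scene",(232,220.6),.22),ray("side",(305.5,200.5),.22))
print("rpad z118",ray("scene",(178.2,226.2),.118),ray("side",(262.1,285.1),.118))
B=np.array([ray("scene",u,z) for u,z in zip([(239.1,247.7),(245.9,256.7),(253.4,266.5),(262,276.6)],[.153,.1567,.160,.164])]);print(B)
d=B[3]-B[0];print("yaw balls",np.arctan2(d[1],d[0]),np.linalg.norm(d))
o=get_obs();r=R.from_rotvec(o["orientation"]).as_matrix();print(r)
E
```

```text
post [ 0.584  -0.0628  0.2214] [ 0.0092 -0.1648] [0.1076 0.0786]
rpad [ 0.4959 -0.1407  0.1223] [-0.1577  2.0346] [-1.6245 -1.1677]
lpad [ 0.4776 -0.0189  0.0932] [-0.1014  2.0937] [-1.4987 -1.193 ]
weight [ 0.502  -0.0615  0.1649] [ 0.0046 -0.1232] [0.0873 0.0678]
post z220 [ 0.5835 -0.0627  0.22  ] [ 0.5845 -0.06    0.22  ]
rpad z118 [ 0.4894 -0.1387  0.118 ] [ 0.4987 -0.1388  0.118 ]
[[ 0.601  -0.0643  0.153 ]
 [ 0.6233 -0.0624  0.1567]
 [ 0.6465 -0.0601  0.16  ]
 [ 0.6705 -0.0568  0.164 ]]
yaw balls 0.10820700031646519 0.07084667565732106
[[-0.0005  0.9667  0.2559]
 [ 0.0014  0.2559 -0.9667]
 [-1.     -0.0001 -0.0014]]
```

Measurements:
- The post, weight and ball heights and spacing agree with the given sizes.
- The pivot is at about (0.5395,-0.071) with yaw about 0.12.

The gripper body must stay clear of the weight, so I'll press with the left finger of a half-open hand. That keeps the body out to the right.

servo_tool(motion=[[0,0.036,-0.032,2,0],[0,0.072,-0.064,4,0],[0,0.108,-0.096,6,0],[0,0.144,-0.128,8,0],[0,0.18,-0.16,8,0],[0,0.216,-0.192,8,0],[0,0.252,-0.224,8,0],[0,0.288,-0.256,8,0]], force=20)

```text
clock: 0.95
tcp_pos: [0.3862, -0.3293, 0.4043]
orientation: [1.122, 1.264, -1.121]
contact_force: [1.6, -0.6, -0.7]
grip_width: 0.0423
```

servo_tool(motion=[[0,0.03,-0.035,0,0],[0,0.06,-0.07,0,0],[0,0.09,-0.105,0,0],[0,0.125,-0.144,0,0],[0,0.125,-0.144,0,0],[0,0.125,-0.144,0,0]])

```text
clock: 1.55
tcp_pos: [0.4937, -0.1701, 0.4042]
orientation: [1.119, 1.266, -1.118]
contact_force: [-0.3, -0.9, 0.0]
grip_width: 0.0424
```

Run:
```python
from h import *
o=get_obs();print(o["tcp_pos"],R.from_rotvec(o["orientation"]).as_matrix().round(3),o["contact_force"])
w=grab_frame("wrist");s=grab_frame("side")
cv2.imwrite("pics/w1.png",np.vstack([w,]) [:,:,::-1]);
a=cv2.resize(w,(400,300));b=cv2.resize(s[120:345,180:480],(400,300))
cv2.imwrite("pics/ws1.png",cv2.convertScaleAbs(np.hstack([a,b])[:,:,::-1],alpha=1.4))
```

```text
[ 0.49374828 -0.17007655  0.40417013] [[-0.001  0.992  0.122]
 [ 0.002  0.122 -0.992]
 [-1.    -0.001 -0.002]] [-0.30581615 -0.88261399  0.01384359]
```

View pics/ws1.png

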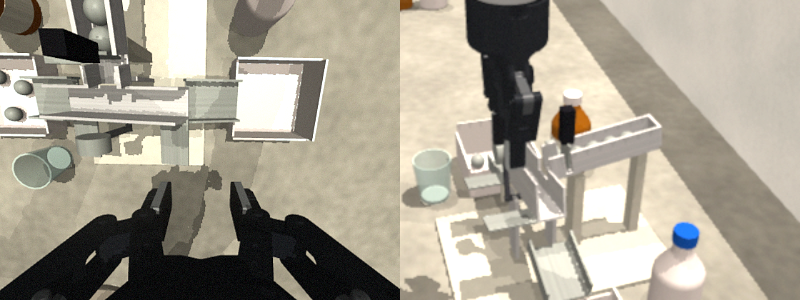

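The wrist view shows the hand square to the trough and the right pad at about (245,202) in full pixels. The left fingertip will come down near that column. I'll cast this to check.

```bash
cat >> h.py <<'E'
def wray(uv,z,o):
    p=camera_params("wrist");T=np.array(p["T_tool_cam"]);r=R.from_rotvec(o["orientation"]).as_matrix()
    d=r@T[:3,:3]@np.linalg.solve(np.array(p["mtx"]),[*uv,1]);c=o["tcp_pos"]+r@T[:3,3];return c+d*(z-c[2])/d[2]
E
python3 - <<'E'
from h import *
o=get_obs();r=R.from_rotvec(o["orientation"]).as_matrix()
for n,uv,z in[("pad corners L-out",(225,228),.114),("R-out",(263,230),.122),("L-in",(228,170),.114),("R-in",(263,170),.122),("tip L",(230,262),.24)]:
    x=wray(uv,z,o);print(n,x.round(4),"tool",((x-o["tcp_pos"])@r).round(4))
E
```

```text
pad corners L-out [ 0.4663 -0.1239  0.114 ] tool [ 0.2902 -0.0199 -0.0512]
R-out [ 0.4715 -0.159   0.122 ] tool [ 0.2822 -0.0189 -0.0158]
L-in [ 0.5201 -0.1232  0.114 ] tool [ 0.2901  0.0336 -0.0456]
R-in [ 0.525  -0.1536  0.122 ] tool [ 0.2821  0.0349 -0.0148]
tip L [ 0.498  -0.1468  0.24  ] tool [ 0.1641  0.0087 -0.0249]
```

The pad spans tool y -19..+34 mm and z -51..-15 mm. The left finger covers z -36..-21, so it sits on the pad. I'll descend now.

servo_tool(motion=[[0.03,-0.002,-0.004,0,0],[0.06,-0.002,-0.004,0,0],[0.085,-0.002,-0.004,0,0],[0.1,-0.002,-0.004,0,0],[0.106,-0.002,-0.004,0,0],[0.112,-0.002,-0.004,0,0],[0.118,-0.002,-0.004,0,0],[0.124,-0.002,-0.004,0,0]])

```text
clock: 2.45
tcp_pos: [0.4901, -0.1692, 0.2805]
orientation: [1.123, 1.262, -1.123]
contact_force: [-0.2, -0.7, 0.4]
grip_width: 0.0428
```

servo_tool(motion=[[0.004,0,0,0,0],[0.008,0,0,0,0],[0.012,0,0,0,0],[0.016,0,0,0,0],[0.016,0,0,0,0],[0.016,0,0,0,0]])

```text
clock: 3.05
tcp_pos: [0.4901, -0.1692, 0.2644]
orientation: [1.123, 1.262, -1.123]
contact_force: [0.6, -0.8, 1.0]
grip_width: 0.0429
```

Run:
```python
from h import *
o=get_obs();print(o["tcp_pos"],o["contact_force"])
w=grab_frame("wrist");s=grab_frame("side")
a=cv2.resize(w,(400,300));b=cv2.resize(s[120:345,180:480],(400,300))
cv2.imwrite("pics/ws2.png",cv2.convertScaleAbs(np.hstack([a,b])[:,:,::-1],alpha=1.4))
```

```text
[ 0.49013115 -0.16923196  0.26440229] [ 0.62547086 -0.79940829  0.9879717 ]
```

View pics/ws2.png

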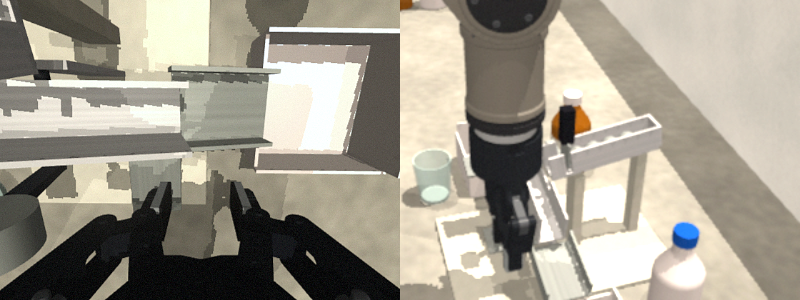

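The wrist view shows the trough's right end level with the chute at (185,120), and the finger over the pad. I'll press a little further, then back off and check.

servo_tool(motion=[[0.003,0,0,0,0],[0.005,0,0,0,0],[0.005,0,0,0,0],[0.005,0,0,0,0]])

```text
clock: 3.55
tcp_pos: [0.4906, -0.1693, 0.2614]
orientation: [1.123, 1.261, -1.122]
contact_force: [-5.4, 1.7, 18.1]
grip_width: 0.0426
```

servo_tool(motion=[[-0.03,0,0,0,0],[-0.07,0,0,0,0],[-0.11,0,0,0,0.5],[-0.15,0,0,0,1],[-0.16,0,0,0,1],[-0.16,0,0,0,1]])

```text
clock: 4.15
tcp_pos: [0.4908, -0.1692, 0.4231]
orientation: [1.124, 1.257, -1.12]
contact_force: [-0.2, -0.0, 0.6]
grip_width: -0.0
```

Run:
```python
from h import *
o=get_obs();print(o["tcp_pos"],o["contact_force"],o["grip_width"])
w=grab_frame("wrist");s=grab_frame("scene")
a=cv2.resize(w,(400,300));b=cv2.resize(s[150:345,100:360],(400,300))
cv2.imwrite("pics/w3.png",w[:,:,::-1])
cv2.imwrite("pics/ws3.png",cv2.convertScaleAbs(np.hstack([a,b])[:,:,::-1],alpha=1.4))
```

```text
[ 0.49078374 -0.16922339  0.42314527] [-0.21493586 -0.01990884  0.64304544] -2.9747149902315236e-05
```

View pics/ws3.png

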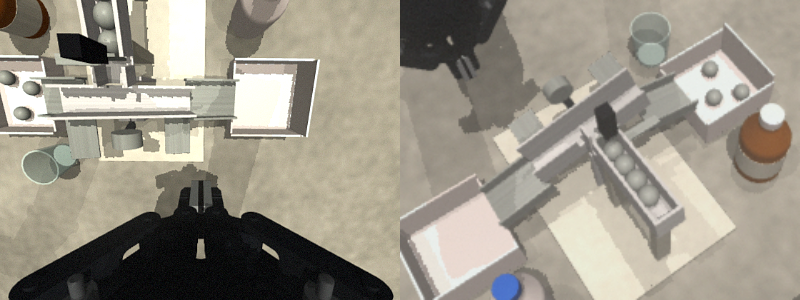

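The gate is over to the right: the weight now leans right at (127,135) in the wrist crop, and I felt about 18 N against its stop. The bottles, balls and beaker look unmoved. Next I'll bring the closed fingers to the right of the post.

servo_tool(motion=[[0,0.03,-0.015,0,1],[0,0.06,-0.03,0,1],[0,0.09,-0.05,0,1],[0,0.105,-0.06,0,1],[0.02,0.105,-0.06,0,1],[0.04,0.105,-0.06,0,1],[0.06,0.105,-0.06,0,1],[0.06,0.105,-0.06,0,1]])

```text
clock: 5.05
tcp_pos: [0.5854, -0.0977, 0.3559]
orientation: [1.119, 1.269, -1.129]
contact_force: [-2.0, 0.1, 0.9]
grip_width: -0.0
```

Run:
```python
from h import *
o=get_obs();print(o["tcp_pos"],o["contact_force"],o["grip_width"])
w=grab_frame("wrist");s=grab_frame("side")
a=cv2.resize(w,(400,300));b=cv2.resize(s[120:345,180:480],(400,300))
cv2.imwrite("pics/ws4.png",cv2.convertScaleAbs(np.hstack([a,b])[:,:,::-1],alpha=1.4))
```

```text
[ 0.58543112 -0.0976914   0.3559217 ] [-1.9559258   0.10764107  0.92941667] -1.839412393948301e-05
```

View pics/ws4.png

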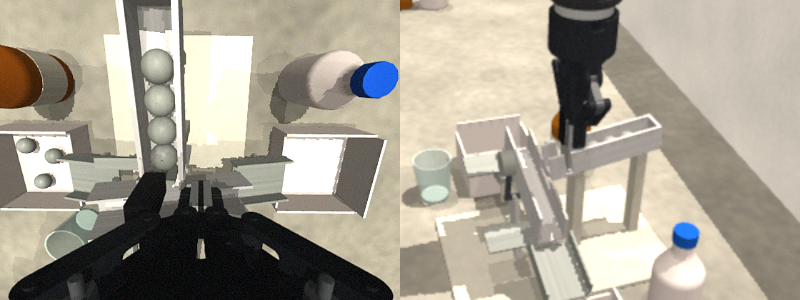

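The fingers stand just right of the post, which is at about (150,190) in the wrist crop, and the balls are still waiting. I'll raise the hand 4 mm and push left.

servo_tool(motion=[[-0.004,0.002,-0.005,0,1],[-0.004,0.002,-0.012,0,1],[-0.004,0.002,-0.02,0,1],[-0.004,0.002,-0.028,0,1],[-0.004,0.002,-0.036,0,1],[-0.004,0.002,-0.044,0,1],[-0.004,0.002,-0.05,0,1],[-0.004,0.002,-0.05,0,1]])

```text
clock: 5.95
tcp_pos: [0.5828, -0.0463, 0.3633]
orientation: [1.121, 1.266, -1.123]
contact_force: [0.5, 0.6, 1.0]
grip_width: 0.0002
```

servo_tool(motion=[[0,0,-0.003,0,1],[0,0,-0.006,0,1],[0,0,-0.006,0,1]])

```text
clock: 6.25
tcp_pos: [0.5822, -0.0424, 0.3632]
orientation: [1.12, 1.262, -1.126]
contact_force: [1.4, -4.8, -0.9]
grip_width: 0.0002
```

Run:
```python
from h import *
o=get_obs();print(o["tcp_pos"],o["contact_force"],o["grip_width"])
w=grab_frame("wrist");s=grab_frame("side")
a=cv2.resize(w,(400,300));b=cv2.resize(s[120:345,180:480],(400,300))
cv2.imwrite("pics/ws5.png",cv2.convertScaleAbs(np.hstack([a,b])[:,:,::-1],alpha=1.4))
```

```text
[ 0.58216045 -0.04239575  0.3632171 ] [ 1.36002022 -4.78742092 -0.89159314] 0.0002335914470448579
```

View pics/ws5.png

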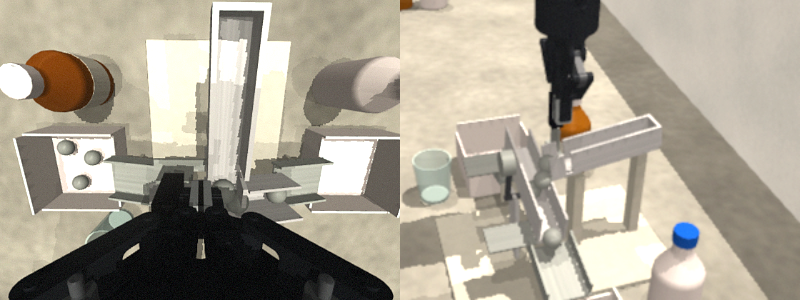

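The channel is empty and the balls are rolling right. The force has risen to 5 N, so the stop is probably at its end. I'll push a touch more to be sure, then back off and rise.

servo_tool(motion=[[0,0,-0.004,0,1],[0,0,-0.005,0,1],[0,0,-0.005,0,1],[0,0,-0.005,0,1]])

```text
clock: 6.75
tcp_pos: [0.5819, -0.0415, 0.3633]
orientation: [1.121, 1.257, -1.132]
contact_force: [3.0, -9.7, 0.3]
grip_width: 0.0002
```

servo_tool(motion=[[0,0,0.006,0,1],[0,0,0.012,0,1],[-0.03,0,0.012,0,1],[-0.07,0,0.012,0,1],[-0.1,0,0.012,0,1],[-0.1,-0.04,0.05,0,1],[-0.1,-0.07,0.09,0,1],[-0.1,-0.1,0.13,0,1]])

```text
clock: 7.55
tcp_pos: [0.4987, -0.1774, 0.4646]
orientation: [1.12, 1.257, -1.13]
contact_force: [-0.2, -0.7, -0.1]
grip_width: 0.0002
```

servo_tool(motion=[[0,-0.01,0.04,0,1],[0,-0.02,0.08,0,1],[0,-0.03,0.12,0,1],[0,-0.03,0.16,0,1],[0,-0.03,0.16,0,1],[0,-0.03,0.16,0,1],[0,-0.03,0.16,0,1],[0,-0.03,0.16,0,1]])

```text
clock: 8.35
tcp_pos: [0.4875, -0.3381, 0.4658]
orientation: [1.118, 1.259, -1.127]
contact_force: [0.2, 0.4, -0.4]
grip_width: -0.0002
```

servo_tool(motion=[[0,0,0,0,1],[0,0,0,0,1],[0,0,0,0,1],[0,0,0,0,1],[0,0,0,0,1],[0,0,0,0,1],[0,0,0,0,1],[0,0,0,0,1]])

```text
clock: 9.15
tcp_pos: [0.4875, -0.3382, 0.4657]
orientation: [1.118, 1.259, -1.127]
contact_force: [1.0, 0.0, -0.3]
grip_width: -0.0
```

servo_tool(motion=[[0,0,0,0,1],[0,0,0,0,1],[0,0,0,0,1],[0,0,0,0,1],[0,0,0,0,1],[0,0,0,0,1],[0,0,0,0,1],[0,0,0,0,1]])

```text
clock: 9.95
tcp_pos: [0.4875, -0.3382, 0.4657]
orientation: [1.118, 1.259, -1.127]
contact_force: [-1.0, -0.3, 0.2]
grip_width: -0.0003
```

Run:
```python
from h import *
o=get_obs();print(o["tcp_pos"],o["contact_force"],o["grip_width"])
w=grab_frame("side");s=grab_frame("scene")
a=cv2.resize(w[120:420,180:480],(400,400));b=cv2.resize(s[150:410,90:350],(400,400))
cv2.imwrite("pics/ws6.png",cv2.convertScaleAbs(np.hstack([a,b])[:,:,::-1],alpha=1.4))
cv2.imwrite("pics/scene6.png",s[:,:,::-1]);cv2.imwrite("pics/side6.png",w[:,:,::-1])
```

```text
[ 0.48747459 -0.33819436  0.46573731] [-1.04470867 -0.33886499  0.23995799] -0.000345584653823037
```

View pics/ws6.png

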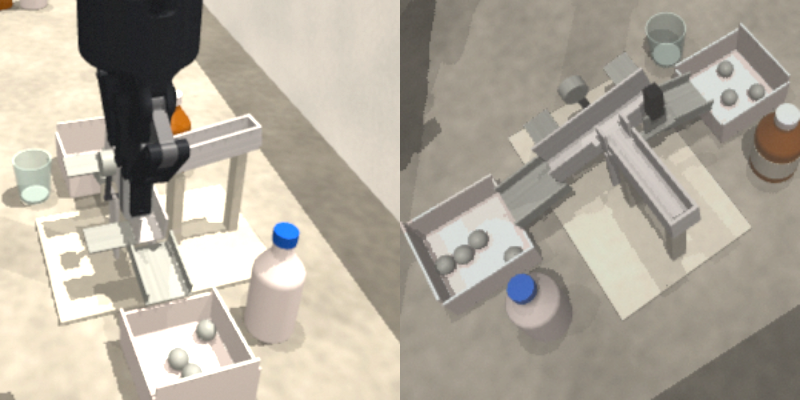

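All four balls are in the right tray, three remain in the left tray, and the gate is tipped right. Last, I'll check the post travel and whether the balls are still, then hand in.

servo_tool(motion=[[0,0,0,0,1],[0,0,0,0,1],[0,0,0,0,1],[0,0,0,0,1],[0,0,0,0,1],[0,0,0,0,1],[0,0,0,0,1],[0,0,0,0,1]])

```text
clock: 10.85
tcp_pos: [0.4875, -0.3382, 0.4657]
orientation: [1.118, 1.259, -1.127]
contact_force: [-0.1, 0.5, 0.3]
grip_width: 0.0003
```

Run:
```python
from h import *
s=grab_frame("scene")[:,:,::-1];p=cv2.imread("pics/scene6.png")
d=np.abs(s.astype(int)-p).max(2);print("tray diff R",d[255:350,90:185].max(),(d[255:350,90:185]>25).sum(),"sorter",(d[150:350,185:350]>25).sum())
a=ray("scene",(252.5,208.5),.22);b=ray("scene",(232,220.6),.22);print("post travel",np.linalg.norm(a-b))
```

```text
tray diff R 6 0 sorter 0
post travel 0.03928980999378502
```

```bash
python3 -c "
from bench import *
print(hand_in())"
```

```text
the job is handed in; nothing more can be done
None
```

I rocked the gate over to the right, pushed the stop open to the left, and all four balls rolled into the right-hand tray. The job was handed in at about 11 s on the robot's clock, and `hand_in()` gives no verdict.

- **Gate:** I pressed the right pad with the left finger of a half-open hand, to keep the gripper body away from the steel weight. It met a firm end stop at about 18 N, and the pictures afterwards show the weight leaning right.
- **Stop:** I pushed the post's right face with the closed fingers until it hit its end at about 10 N. My two estimates of the travel disagree: about 39 mm from the scene picture and about 44 mm from the finger position. The required opening is 36 mm, so the lower one leaves little margin.
- **Balls:** Four balls lie in the right-hand tray and three in the left-hand tray. Two pictures about 1 s apart show no change in the right-hand tray or the sorter.
- **Other objects:** The bottles and beaker look unmoved, judged by eye only. The arm finished clear, reading about zero contact force.

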